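# Fill the last gap in the condiment box and sweep its cover across

## Robot

A 7-joint arm with a two-finger parallel gripper is mounted at the origin on a cart in front of the work surface, level with it; the furniture and walls round the work are solid. World frame = base frame: x ahead of the robot, y to its left, z up, the work surface at z = 0. Lengths are in m, angles in degrees, forces in N, time in s.
With the tool pointing down it reaches from about 0.425 to 0.875 m from the base axis. Payload 4.7 kg.
Tool frame: the origin (TCP) lies between the finger pads; the fingertips stand 17 mm ahead of it and the grasp point (between the pads) lies 2 mm behind it; z points along the fingers, y is the line along which they close (so a half turn about z gives the same grasp; the last joint's range is limited). The gripper opens to 87 mm and grips with 3 to 60 N. Pads are 19 mm wide; open, the fingers measure 117 mm over their backs; the gripper's body (75 mm by 190 mm) begins 51 mm behind the grasp point.
Start: joints at [-67.89, 18.392, -4.016, 83.108, 1.295, 78.541, -3.26], TCP at [0.236, 0.606, 0.24] pointing down, gripper open.
Joint ranges: [-163.93, 163.93], [-17.29, 119.83], [-79.2, 71.16], [3.27, 140.29], [-89.18, 269.18], [5.43, 117.66], [-154.24, 154.24]. Speed limits (degrees/s): [147.25, 147.25, 180, 180, 180, 180, 180].

## Interface

Orientations are given as [roll, pitch, yaw] about the fixed x, y, z axes, in that order (R = Rz(yaw) Ry(pitch) Rx(roll)).
In Python, from cell import env, cams gives the robot as it stands.
- The arm moves only by the shell command python3 -m pendant 'ROWS' [FORCE]. ROWS is JSON, a list of rows, each an object of numbers: "tx", "ty", "tz": the shift along the tool's x, y, z each as a share of 0.05 m, from -1 to 1; "spin": the turn about the tool's z as a share of 4 degrees, from -1 to 1; "claw": the closure, from 0 (fully open) to 1 (shut). A call has 1 to 10 rows; each row shifts and turns the commanded pose from where the row before left it, along the tool's axes as they then stand; what a row does not reach is not made up. A row lasts 1/8 s, in which the tool goes at most 62.5 mm and 10.7 degrees, less where a joint would pass 70% of its speed; a pose out of reach is approached as far as the arm can. A call with a number of a shift or a turn outside -1 to 1 is refused whole. A call with a gripper value outside its range is refused whole. The fingers move at their own pace and stop on an object; FORCE is the grip in N (left out, the last holds). Time passes only in rows, so rows that do not move let the fingers close. It gives the time, the measured TCP pose, the force, the opening and the grip force at its end, in the units of the state.
- env.get_obs(): the state, without advancing time (a new reading comes with each control period).
- cams.read_camera(name): name is "scene" or "top" or "wrist"; returns the picture (420x560x3 uint8, red, green, blue); there is no depth.
- cams.camera_info(name): a dict with "fx", "fy", "cx", "cy" (pixels), "rvec" (rotation vector, rad) and "tvec" (3), from world to camera coordinates, as OpenCV has them. Camera axes: x right, y down, z forward; pixel columns grow to the right and rows downward; lengths in m; the calibration is good to about 2 mm. A picture is of the moment at which its call begins: read the wrist's pose just before it. camera_info takes no time and is no camera call; for the wrist camera it gives the pose at the moment of the call.
- env.sign_off(): hands the job in; it is judged then, once.
The state is a dict: "time_s": time; "qpos": joint angles; "joint_velocities": joint speeds; "effort": joint torques, N m; "tool_pos": TCP position; "tool_rot": TCP orientation; "force": force on the tool from outside, world axes, zero at the start; "wrist_torque": the same for the moment, N m; "grip_width": finger opening in m; "grasp_force": force on a finger pad.
Only numpy, scipy, OpenCV 4.12 (cv2) and the standard library are available. Lean on these libraries where they do the work, as an engineer would, in place of code of your own. Each camera call takes 0.05 s, during which the arm holds its last target. There are 200 camera calls.

## Task

The wooden condiment box has one empty compartment, at its open end: set the spice jar in it, standing upright on the floor of the box, gently. Then slide the box's wooden cover across over the jar until it is fully home at that end, which proves that nothing stands above the rim. Leave the pepper mill standing where it is.

Things in the scene. Friction and masses are not known exactly. Their poses are not given: they have to be found in the camera images.
- jar_mid (a point): Spice jar to pack: round, clear, with a label and a black screw cap, standing upright, 45 mm in diameter, 105 mm tall (cap: top 21 mm), 0.11 kg. Point: on its axis, 52 mm above its base; z up. It stands near the front of the worktop in a row, in any order about 0.19 m apart, with the pepper mill and a candle jar (78 mm wide, 70 mm tall).
- slot (a point): Centre of the floor of the empty compartment of the pale wooden box (fixed; 376 mm along its y, 136 mm along x); axes of the box, z up. Rim 115 mm above this point (121 mm above the worktop). Inside 120 (x) by 111 mm (y), at the box's -y end (robot's right); outer walls 8 mm. On its +y side a divider 75 mm high, then two fixed shakers 90 mm tall.
- cover_grip (a point): Middle of the dark wooden handle bar on the cover; axes of the box. Bar 64 mm (x) by 16 mm (y), 41 mm tall; the point is 17 mm below its top and 24 mm above the cover's upper face, which is 132 mm above the worktop. The cover, a board 188 mm long (y), slides on the rim along the box's y, carrying the bar.
- cover (a joint): Travel of the sliding cover, m: 0 = over the +y half of the box (robot's left), growing as it slides towards the box's -y end; 0.185 = end stop, the empty compartment fully covered. 1.5 N of friction; stays where left; starts between 0 and 0.03.
- pepper_mill: Dark wooden pepper mill, a bystander, 58 mm in diameter and 170 mm tall, standing loose in the same row. Origin at the centre of its underside, z up. Too tall for the box.
Things that resemble listed ones, but are neither listed nor needed, are in the scene too. Leave any pink look-alike of the part that bears jar_mid alone.

How it is judged (in metres and radians):
On the way:
1. the jar stands upright on the floor of the empty compartment, released, before the cover is moved over it (horizontal distance between jar_mid and slot below 0.055 m and z of jar_mid in the frame of slot below 0.06 m and angle between jar_mid's own z axis and vertical below 0.17 rad and contact force between the fingers and spice_jar below 0.1 N and value of joint cover below 0.08 m), for 0.2 s.
At the end, for the whole second after the job is handed in: The cover is within 17 mm of its end stop over the compartment, and the spice jar stands at rest and upright (within 10 degrees) on the floor of the compartment (its middle less than 60 mm above that floor, within 55 mm of the compartment's centre) (value of joint cover above 0.168 m and horizontal distance between jar_mid and slot below 0.055 m and z of jar_mid in the frame of slot below 0.06 m and angle between jar_mid's own z axis and vertical below 0.17 rad and linear speed of spice_jar below 0.02 m/s); the robot touches nothing.
It fails at once if the pepper mill is shifted by more than 40 mm or tipped by more than 20 degrees (distance of pepper_mill from where it was at the start of the episode above 0.04 m or angle between pepper_mill's own z axis and vertical above 0.35 rad).
It fails at once if the jar is dropped or thrown: it moves faster than 0.6 m/s while nothing holds it (a free fall of about 20 mm) (contact force between the fingers and spice_jar below 0.05 N and linear speed of spice_jar above 0.6 m/s).
It also fails if it takes over 48 s, if anything falls off the work surface, if the arm or the gripper's body presses on something with over 40 N, if the wrist force passes 120 N, or if a joint passes its speed limit or range.

## Working session

There is one attempt and no reset: what is moved stays moved. The work goes in short steps, Python scripts to look and compute and a shell command to move; the robot and the scene stay as the last step left them, time stands still between calls to the robot, and variables do not carry over. Pictures are saved under pics/ and viewed, at most 10 in all, crops included, and the job is handed in when it is done.

```bash
mkdir -p pics; cat > h.py <<'E'
import numpy as np, cv2
from cell import env, cams
def shot(n,f):
    im=cams.read_camera(n); cv2.imwrite('pics/'+f,im[:,:,::-1]); return im
def ray(n,uv,z,ci=None):
    c=ci or cams.camera_info(n); R=cv2.Rodrigues(np.array(c['rvec'],float))[0]; t=np.array(c['tvec'],float)
    o=-R.T@t; d=R.T@np.array([(uv[0]-c['cx'])/c['fx'],(uv[1]-c['cy'])/c['fy'],1]); return o+d*(z-o[2])/d[2]
def proj(n,p):
    c=cams.camera_info(n); K=np.array([[c['fx'],0,c['cx']],[0,c['fy'],c['cy']],[0,0,1]],float)
    return cv2.projectPoints(np.array(p,float).reshape(-1,3),np.array(c['rvec'],float),np.array(c['tvec'],float),K,None)[0][:,0]
E
python3 - <<'E'
from h import *
a=shot('scene','s0.png');b=shot('top','t0.png')
for n in('scene','top'):
    c=cams.camera_info(n);R=cv2.Rodrigues(np.array(c['rvec'],float))[0];print(n,-R.T@np.array(c['tvec']))
o=env.get_obs();print(o['time_s'],o['tool_pos'],o['tool_rot'])
E
```

```text
scene [ 0.1666597  -0.7079394   0.74034188]
top [ 0.46655358 -0.01357957  1.05983613]
0.1 [0.2360138  0.60512222 0.23856405] [-1.79900514e+02  8.72258126e-03  1.58701412e+02]
```

View pics/s0.png

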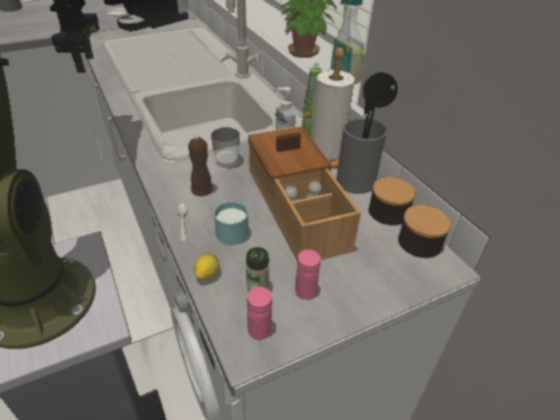

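View pics/t0.png

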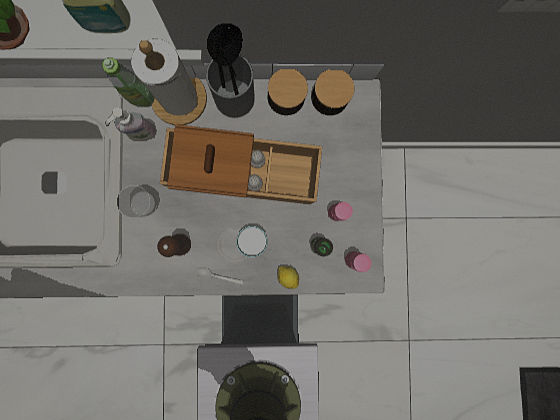

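The scene shows a row of mill (top 175,244), candle jar (251,240) and a green/clear jar with a dark cap (321,245). The pink look-alikes are at (342,211) and (360,261). The dark-capped jar fits the description. The box spans (162..321, 127..202) with its handle at (210,158). I'll confirm this in one crop.

```bash
python3 - <<'E'
from h import *
b=cv2.imread('pics/t0.png');a=cv2.imread('pics/s0.png')
c1=cv2.resize(b[115:285,150:385],(800,579),interpolation=3)
cv2.imwrite('pics/t0c.png',c1)
c2=cv2.resize(a[150:350,190:370],None,fx=3,fy=3,interpolation=3);cv2.imwrite('pics/s0c.png',c2)
for nm,uv,z in [('jar',(321,245),.105),('mill',(170,245),.1),('candle',(251,240),.07),('pinkA',(342,211),.1),('pinkB',(360,261),.1),('handle',(210,158),.173)]:
    print(nm,ray('top',uv,z).round(3))
E
```

```text
jar [ 0.421 -0.157  0.105]
mill [0.424 0.207 0.1  ]
candle [0.434 0.014 0.07 ]
pinkA [ 0.503 -0.21   0.1  ]
pinkB [ 0.381 -0.253  0.1  ]
handle [0.622 0.102 0.173]
```

View pics/t0c.png

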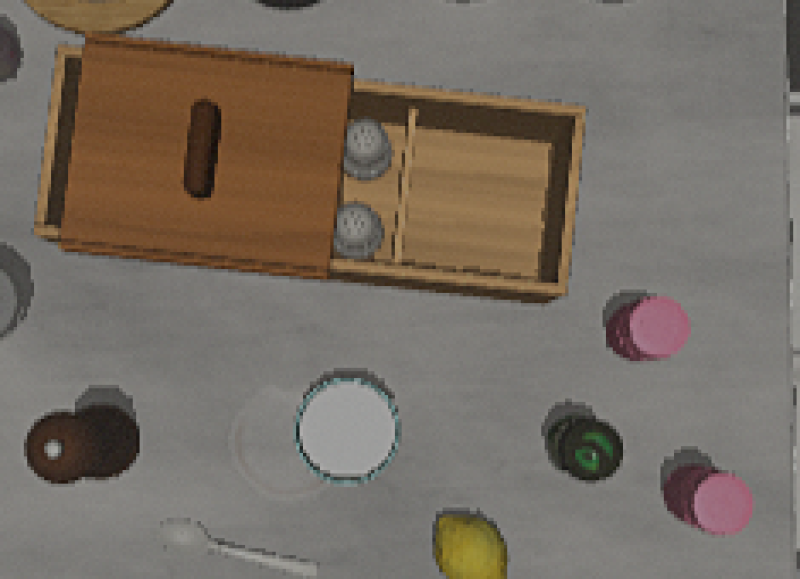

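View pics/s0c.png

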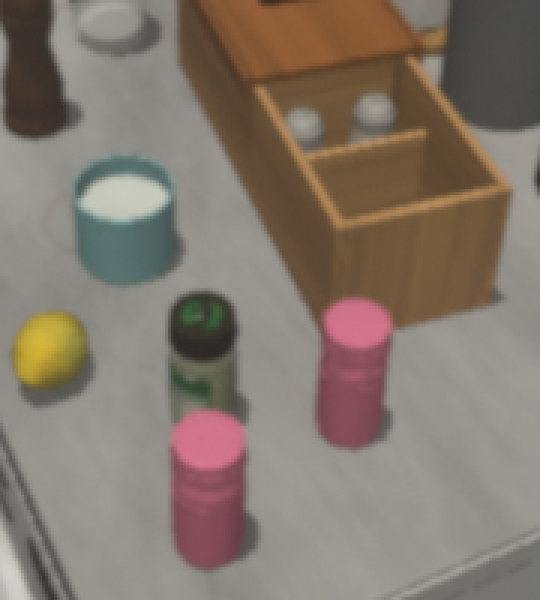

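The enlarged crop confirms the jar: dark cap with a green logo and a clear labelled body, cap centre at crop (591,449). The rim corners are at crop (585,108), (567,292), (37,235) and (58,45).

```bash
python3 - <<'E'
from h import *
f=lambda u,v:(150+u*235/800-.3,115+v*170/579-.3)
P={k:ray('top',f(*c),z)for k,c,z in[('A',(585,108),.121),('B',(567,292),.121),('C',(37,235),.121),('D',(58,45),.121),('jar',(591,449),.105),('handle',(203,148),.173)]}
for k in P:print(k,P[k].round(4))
A,B,C,D=[P[k]for k in'ABCD'];print([np.linalg.norm(x-y).round(3)for x,y in((A,B),(C,D),(A,D),(B,C))])
y=((A-D)+(B-C))/2;y=-y/np.linalg.norm(y);x=np.array([y[1],-y[0],0]);cen=(A+B+C+D)/4
print('yaw',np.degrees(np.arctan2(x[1],x[0])),cen)
s=cen-y*(.188-.008-.0555);print('slot',s)
print('handle local',(P['handle']-s)@x,(P['handle']-s)@y)
print('dir -y',-y, 'floor check px',proj('top',[s[0],s[1],.006]), 'crop',(proj('top',[s[0],s[1],.006])[0]-[150,115])*[800/235,579/170])
print(proj('scene',[P['jar'][0],P['jar'][1],.105]))
c=cams.camera_info('wrist');T=np.array(env.get_obs()['tool_pos']);R=cv2.Rodrigues(np.array(c['rvec']))[0];print('wrist cam rel tcp',-R.T@np.array(c['tvec'])-T,R)
E
```

```text
A [ 0.6591 -0.1589  0.121 ]
B [ 0.5284 -0.1444  0.121 ]
C [0.5701 0.2255 0.121 ]
D [0.7038 0.2118 0.121 ]
jar [ 0.4173 -0.1624  0.105 ]
handle [0.6218 0.1038 0.173 ]
[np.float64(0.131), np.float64(0.134), np.float64(0.373), np.float64(0.372)]
yaw -6.657230660559666 [0.61533678 0.03351052 0.121     ]
slot [ 0.60090358 -0.09015003  0.121     ]
handle local -0.001727852346684553 0.1950146471457033
dir -y [-0.11592934 -0.99325746  0.        ] floor check px [[289.95628853 176.50779903]] crop [476.44693966 209.4883273 ]
[[257.33581579 253.06286612]]
wrist cam rel tcp [-0.07320885  0.02976178  0.14576581] [[ 0.36377782  0.93148329 -0.00214047]
 [ 0.89266028 -0.34795768  0.28650146]
 [ 0.26612653 -0.10613359 -0.95807741]]
```

```bash
python3 -m pendant '[{"spin":1},{"spin":1},{"spin":1},{"spin":1},{"spin":1},{"spin":1},{"spin":1},{"spin":1},{"spin":1},{"spin":1}]' 10
```

```text
invalid input at $[0]: expected keys tx, ty, tz, spin, claw
```

```bash
python3 -m pendant '[{"tx":0,"ty":0,"tz":0,"spin":1,"claw":0},{"tx":0,"ty":0,"tz":0,"spin":1,"claw":0},{"tx":0,"ty":0,"tz":0,"spin":1,"claw":0},{"tx":0,"ty":0,"tz":0,"spin":1,"claw":0},{"tx":0,"ty":0,"tz":0,"spin":1,"claw":0},{"tx":0,"ty":0,"tz":0,"spin":1,"claw":0},{"tx":0,"ty":0,"tz":0,"spin":1,"claw":0},{"tx":0,"ty":0,"tz":0,"spin":1,"claw":0},{"tx":0,"ty":0,"tz":0,"spin":1,"claw":0},{"tx":0,"ty":0,"tz":0,"spin":1,"claw":0}]' 10
```

```text
time_s: 1.35
tool_pos: [0.236, 0.6053, 0.2389]
tool_rot: [-180.0, 0.0, 118.6]
force: [0.3, 0.1, 0.8]
grip_width: 0.087
grasp_force: 0.0
```

```bash
python3 -m pendant '[{"tx":0,"ty":0,"tz":0,"spin":1,"claw":0},{"tx":0,"ty":0,"tz":0,"spin":1,"claw":0},{"tx":0,"ty":0,"tz":0,"spin":1,"claw":0},{"tx":0,"ty":0,"tz":0,"spin":1,"claw":0},{"tx":0,"ty":0,"tz":0,"spin":1,"claw":0},{"tx":0,"ty":0,"tz":0,"spin":1,"claw":0},{"tx":0,"ty":0,"tz":0,"spin":1,"claw":0},{"tx":0,"ty":0,"tz":0,"spin":1,"claw":0},{"tx":0,"ty":0,"tz":0,"spin":0.82,"claw":0}]'
python3 -m pendant '[{"tx":-0.83,"ty":0.64,"tz":0,"spin":0,"claw":0},{"tx":-0.83,"ty":0.64,"tz":0,"spin":0,"claw":0},{"tx":-0.83,"ty":0.64,"tz":0,"spin":0,"claw":0},{"tx":-0.83,"ty":0.64,"tz":0,"spin":0,"claw":0},{"tx":-0.83,"ty":0.64,"tz":0,"spin":0,"claw":0},{"tx":-0.83,"ty":0.64,"tz":0,"spin":0,"claw":0},{"tx":-0.83,"ty":0.64,"tz":0,"spin":0,"claw":0},{"tx":-0.83,"ty":0.64,"tz":0,"spin":0,"claw":0},{"tx":-0.83,"ty":0.64,"tz":0,"spin":0,"claw":0}]'
```

```text
time_s: 2.48
tool_pos: [0.236, 0.6053, 0.2389]
tool_rot: [-180.0, 0.1, 83.3]
force: [-0.2, 0.3, -0.6]
grip_width: 0.0868
grasp_force: 0.0
time_s: 3.6
tool_pos: [0.4799, 0.1999, 0.2393]
tool_rot: [-180.0, -0.0, 83.4]
force: [-0.4, 0.4, 0.4]
grip_width: 0.0869
grasp_force: 0.0
```

```bash
python3 -m pendant '[{"tx":-0.815,"ty":-0.046,"tz":0,"spin":0,"claw":0},{"tx":-0.815,"ty":-0.046,"tz":0,"spin":0,"claw":0},{"tx":-0.815,"ty":-0.046,"tz":0,"spin":0,"claw":0},{"tx":-0.815,"ty":-0.046,"tz":0,"spin":0,"claw":0},{"tx":-0.815,"ty":-0.046,"tz":0,"spin":0,"claw":0},{"tx":-0.815,"ty":-0.046,"tz":0,"spin":0,"claw":0},{"tx":-0.815,"ty":-0.046,"tz":0,"spin":0,"claw":0},{"tx":-0.815,"ty":-0.046,"tz":0,"spin":0,"claw":0},{"tx":-0.815,"ty":-0.046,"tz":0,"spin":0,"claw":0}]'
python3 - <<'E'
from h import *
print(proj('wrist',[[.4173,-.1624,.105],[.4173,-.1624,0]]),env.get_obs()['tool_pos'])
shot('wrist','w1.png')
E
```

```text
time_s: 4.72
tool_pos: [0.4162, -0.1616, 0.2393]
tool_rot: [-180.0, -0.0, 83.4]
force: [1.0, -0.5, -0.4]
grip_width: 0.087
grasp_force: 0.0
[[281.59687654 202.3905816 ]
 [281.2575378  178.99195521]] [ 0.41621074 -0.16164218  0.23932406]
```

View pics/w1.png

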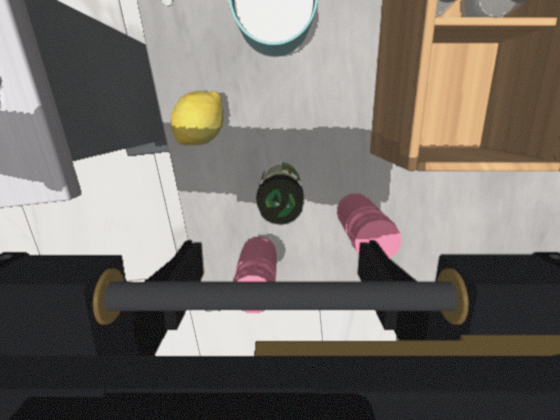

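The wrist view shows the jar cap at (280,200) against a predicted (282,202), so the position holds to about 2 mm. I'll descend and grip.

```bash
python3 -m pendant '[{"tx":0,"ty":0,"tz":0.8,"spin":0,"claw":0},{"tx":0,"ty":0,"tz":0.8,"spin":0,"claw":0},{"tx":0,"ty":0,"tz":0.8,"spin":0,"claw":0},{"tx":0,"ty":0,"tz":0.4,"spin":0,"claw":0},{"tx":0,"ty":0,"tz":0.38,"spin":0,"claw":0},{"tx":0,"ty":0,"tz":0,"spin":0,"claw":0}]' 12
python3 -m pendant '[{"tx":0,"ty":0,"tz":0,"spin":0,"claw":1},{"tx":0,"ty":0,"tz":0,"spin":0,"claw":1},{"tx":0,"ty":0,"tz":0,"spin":0,"claw":1},{"tx":0,"ty":0,"tz":0,"spin":0,"claw":1},{"tx":0,"ty":0,"tz":0,"spin":0,"claw":1},{"tx":0,"ty":0,"tz":0,"spin":0,"claw":1}]' 12
```

```text
time_s: 5.52
tool_pos: [0.4154, -0.1601, 0.0793]
tool_rot: [-179.8, 0.0, 83.4]
force: [0.2, -0.4, -0.7]
grip_width: 0.0869
grasp_force: 0.0
time_s: 6.28
tool_pos: [0.4168, -0.1604, 0.0806]
tool_rot: [-180.0, -0.0, 83.4]
force: [-0.9, -0.3, 0.4]
grip_width: 0.0443
grasp_force: 12.0
```

```bash
python3 -m pendant '[{"tx":0,"ty":0,"tz":-0.4,"spin":0,"claw":1},{"tx":0,"ty":0,"tz":-0.9,"spin":0,"claw":1},{"tx":0,"ty":0,"tz":-0.9,"spin":0,"claw":1},{"tx":0,"ty":0,"tz":-0.9,"spin":0,"claw":1},{"tx":0.36,"ty":0.7,"tz":0,"spin":0,"claw":1},{"tx":0.36,"ty":0.7,"tz":0,"spin":0,"claw":1},{"tx":0.36,"ty":0.7,"tz":0,"spin":0,"claw":1},{"tx":0.36,"ty":0.7,"tz":0,"spin":0,"claw":1},{"tx":0.36,"ty":0.7,"tz":0,"spin":0,"claw":1},{"tx":0,"ty":0,"tz":0,"spin":0,"claw":1}]' 12
python3 - <<'E'
from h import *
o=env.get_obs();print(o['tool_pos'],o['grip_width'])
a=shot('wrist','w2.png');b=shot('top','t2.png')
c=np.hstack([cv2.resize(a[:,:,::-1],(450,338)),cv2.resize(b[100:290,150:345,::-1],(347,338))]);cv2.imwrite('pics/c2.png',c)
E
```

```text
time_s: 7.52
tool_pos: [0.6028, -0.0884, 0.2337]
tool_rot: [-179.9, 0.1, 83.6]
force: [-0.4, -0.7, -1.1]
grip_width: 0.0445
grasp_force: 12.0
[ 0.60281641 -0.08839869  0.23368169] 0.0445032136646958
```

View pics/c2.png

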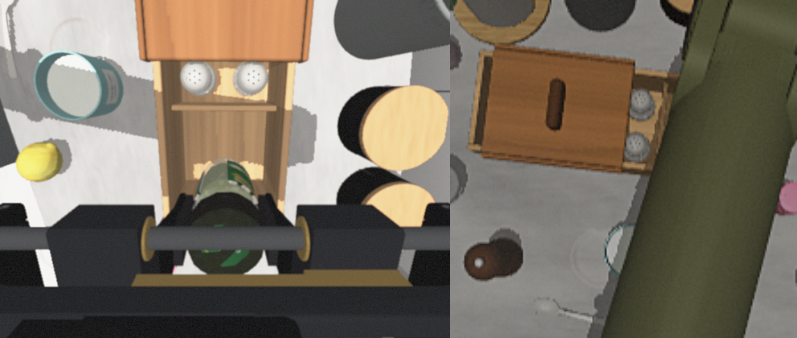

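The jar is held upright, centred over the compartment and aligned with the box walls. I'll lower it.

```bash
python3 -m pendant '[{"tx":0,"ty":0,"tz":0.6,"spin":0,"claw":1},{"tx":0,"ty":0,"tz":0.6,"spin":0,"claw":1},{"tx":0,"ty":0,"tz":0.6,"spin":0,"claw":1},{"tx":0,"ty":0,"tz":0.6,"spin":0,"claw":1},{"tx":0,"ty":0,"tz":0.25,"spin":0,"claw":1},{"tx":0,"ty":0,"tz":0.1,"spin":0,"claw":1},{"tx":0,"ty":0,"tz":0.08,"spin":0,"claw":1},{"tx":0,"ty":0,"tz":0,"spin":0,"claw":1}]' 12
```

```text
time_s: 8.62
tool_pos: [0.6014, -0.0912, 0.0947]
tool_rot: [179.9, -0.0, 83.4]
force: [0.5, 0.9, -1.7]
grip_width: 0.0446
grasp_force: 12.0
```

```bash
python3 -m pendant '[{"tx":0,"ty":0,"tz":0.04,"spin":0,"claw":1},{"tx":0,"ty":0,"tz":0.04,"spin":0,"claw":1},{"tx":0,"ty":0,"tz":0,"spin":0,"claw":1}]' 12
```

```text
time_s: 9.0
tool_pos: [0.601, -0.091, 0.0899]
tool_rot: [-180.0, -0.0, 83.4]
force: [0.3, 0.4, -1.2]
grip_width: 0.0445
grasp_force: 12.0
```

Still about 3 mm above the floor.

```bash
python3 -m pendant '[{"tx":0,"ty":0,"tz":0.03,"spin":0,"claw":1},{"tx":0,"ty":0,"tz":0.02,"spin":0,"claw":1},{"tx":0,"ty":0,"tz":0.01,"spin":0,"claw":1},{"tx":0,"ty":0,"tz":0,"spin":0,"claw":1}]' 12
```

```text
time_s: 9.5
tool_pos: [0.601, -0.091, 0.087]
tool_rot: [-180.0, -0.0, 83.4]
force: [0.4, -0.3, -0.7]
grip_width: 0.0442
grasp_force: 12.0
```

```bash
python3 -m pendant '[{"tx":0,"ty":0,"tz":0.02,"spin":0,"claw":1},{"tx":0,"ty":0,"tz":0.02,"spin":0,"claw":1},{"tx":0,"ty":0,"tz":0,"spin":0,"claw":1}]' 12
```

```text
time_s: 9.88
tool_pos: [0.6013, -0.0912, 0.0865]
tool_rot: [180.0, -0.0, 83.4]
force: [-3.1, 1.4, 7.6]
grip_width: 0.0449
grasp_force: 12.0
```

Contact with the floor (7.6 N up). I'll open partly, since full opening is a tight fit in the compartment, then rise.

```bash
python3 -m pendant '[{"tx":0,"ty":0,"tz":0,"spin":0,"claw":0.3},{"tx":0,"ty":0,"tz":0,"spin":0,"claw":0.3},{"tx":0,"ty":0,"tz":0,"spin":0,"claw":0.3},{"tx":0,"ty":0,"tz":0,"spin":0,"claw":0.3},{"tx":0,"ty":0,"tz":0,"spin":0,"claw":0.3}]' 12
python3 -m pendant '[{"tx":0,"ty":0,"tz":-0.2,"spin":0,"claw":0.3},{"tx":0,"ty":0,"tz":-0.6,"spin":0,"claw":0.3},{"tx":0,"ty":0,"tz":-0.8,"spin":0,"claw":0.3},{"tx":0,"ty":0,"tz":-0.8,"spin":0,"claw":0.3},{"tx":0,"ty":0,"tz":-0.8,"spin":0,"claw":0.3},{"tx":0,"ty":0,"tz":0,"spin":0,"claw":0.3}]'
python3 - <<'E'
from h import *
print(env.get_obs()['tool_pos'],proj('wrist',[[.601,-.0912,.111],[.601,-.0912,.006]]))
shot('wrist','w3.png')
E
```

```text
time_s: 10.5
tool_pos: [0.601, -0.0911, 0.085]
tool_rot: [-180.0, 0.0, 83.4]
force: [-0.2, 0.3, -0.7]
grip_width: 0.0608
grasp_force: 0.0
time_s: 11.25
tool_pos: [0.603, -0.092, 0.2494]
tool_rot: [179.6, -0.1, 83.4]
force: [0.3, 0.1, -0.1]
grip_width: 0.0612
grasp_force: 0.0
[ 0.60296704 -0.09198908  0.24940681] [[277.0585197  200.02484477]
 [277.2644651  177.47222518]]
```

View pics/w3.png

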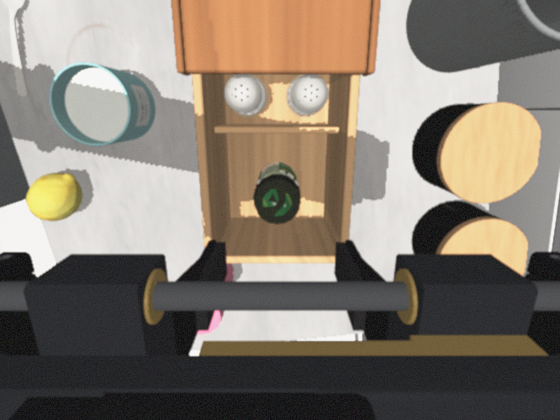

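Jar is standing at (277,200) as predicted. Before the push I'll check clearance of the gripper body to the paper-towel roll and the utensil pot.

```bash
python3 - <<'E'
from h import *
for nm,uv,z in [('disc c',(180,100),.01),('disc right',(207,100),.01),('disc bottom',(180,124),.01),('roll top',(157,62),.27),('pot base',(233,105),.0),('pot bottom edge',(232,116),0),('pot rim',(230,77),.16)]:print(nm,ray('top',uv,z).round(3))
# scene: roll base and top
print('scene roll base', ray('scene',(325,158),0.01).round(3))
E
```

```text
disc c [0.808 0.204 0.01 ]
disc right [0.808 0.132 0.01 ]
disc bottom [0.742 0.203 0.01 ]
roll top [0.801 0.196 0.27 ]
pot base [0.798 0.063 0.   ]
pot bottom edge [0.767 0.065 0.   ]
pot rim [0.813 0.058 0.16 ]
scene roll base [0.791 0.18  0.01 ]
```

The roll and pot both start at x≥0.75 and the body reaches x≈0.72, so it is clear. I'll go behind the handle with the fingers shut and lower.

```bash
python3 -m pendant '[{"tx":0.79,"ty":-0.013,"tz":0,"spin":0,"claw":1},{"tx":0.79,"ty":-0.013,"tz":0,"spin":0,"claw":1},{"tx":0.79,"ty":-0.013,"tz":0,"spin":0,"claw":1},{"tx":0.79,"ty":-0.013,"tz":0,"spin":0,"claw":1},{"tx":0.79,"ty":-0.013,"tz":0,"spin":0,"claw":1},{"tx":0.79,"ty":-0.013,"tz":0,"spin":0,"claw":1},{"tx":0,"ty":0,"tz":0,"spin":0,"claw":1}]' 12
python3 -m pendant '[{"tx":0,"ty":0,"tz":0.6,"spin":0,"claw":1},{"tx":0,"ty":0,"tz":0.6,"spin":0,"claw":1},{"tx":0,"ty":0,"tz":0.4,"spin":0,"claw":1},{"tx":0,"ty":0,"tz":0.2,"spin":0,"claw":1},{"tx":0,"ty":0,"tz":0,"spin":0,"claw":1}]'
```

```text
time_s: 12.18
tool_pos: [0.6231, 0.1501, 0.243]
tool_rot: [-179.8, -0.0, 83.8]
force: [-1.5, -0.8, 0.8]
grip_width: 0.0028
grasp_force: 0.0
time_s: 12.8
tool_pos: [0.6241, 0.1445, 0.1547]
tool_rot: [-180.0, 0.0, 83.4]
force: [-0.4, -0.9, -0.0]
grip_width: 0.0007
grasp_force: 0.0
```

```bash
python3 -m pendant '[{"tx":-0.25,"ty":0,"tz":0,"spin":0,"claw":1},{"tx":-0.15,"ty":0,"tz":0,"spin":0,"claw":1},{"tx":-0.15,"ty":0,"tz":0,"spin":0,"claw":1},{"tx":-0.25,"ty":0,"tz":0,"spin":0,"claw":1},{"tx":-0.4,"ty":0,"tz":0,"spin":0,"claw":1},{"tx":-0.5,"ty":0,"tz":0,"spin":0,"claw":1},{"tx":-0.5,"ty":0,"tz":0,"spin":0,"claw":1},{"tx":-0.4,"ty":0,"tz":0,"spin":0,"claw":1},{"tx":-0.3,"ty":0,"tz":0,"spin":0,"claw":1},{"tx":-0.2,"ty":0,"tz":0,"spin":0,"claw":1}]'
```

```text
time_s: 14.05
tool_pos: [0.6061, -0.0103, 0.155]
tool_rot: [-180.0, -0.0, 83.4]
force: [-0.3, 0.7, 0.7]
grip_width: 0.0008
grasp_force: 0.9
```

```bash
python3 -m pendant '[{"tx":-0.15,"ty":0,"tz":0,"spin":0,"claw":1},{"tx":-0.12,"ty":0,"tz":0,"spin":0,"claw":1},{"tx":-0.08,"ty":0,"tz":0,"spin":0,"claw":1},{"tx":-0.06,"ty":0,"tz":0,"spin":0,"claw":1},{"tx":-0.05,"ty":0,"tz":0,"spin":0,"claw":1},{"tx":0,"ty":0,"tz":0,"spin":0,"claw":1}]'
```

```text
time_s: 14.8
tool_pos: [0.6038, -0.0324, 0.1549]
tool_rot: [-180.0, 0.0, 83.4]
force: [0.3, 0.2, -0.1]
grip_width: 0.0006
grasp_force: 0.2
```

```bash
python3 -m pendant '[{"tx":-0.05,"ty":0,"tz":0,"spin":0,"claw":1},{"tx":-0.04,"ty":0,"tz":0,"spin":0,"claw":1},{"tx":0,"ty":0,"tz":0,"spin":0,"claw":1}]'
```

```text
time_s: 15.18
tool_pos: [0.6035, -0.0357, 0.155]
tool_rot: [-180.0, -0.1, 83.4]
force: [0.4, 3.8, -1.0]
grip_width: 0.0006
grasp_force: 1.7
```

```bash
python3 -m pendant '[{"tx":-0.04,"ty":0,"tz":0,"spin":0,"claw":1},{"tx":0,"ty":0,"tz":0,"spin":0,"claw":1}]'
```

```text
time_s: 15.42
tool_pos: [0.6034, -0.0358, 0.155]
tool_rot: [-180.0, -0.2, 83.5]
force: [0.4, 7.6, -0.8]
grip_width: 0.0008
grasp_force: 3.4
```

The force rose with no motion, so this is the end stop. I'll back off, rise and check.

```bash
python3 -m pendant '[{"tx":0.2,"ty":0,"tz":0,"spin":0,"claw":1},{"tx":0.4,"ty":0,"tz":0,"spin":0,"claw":1},{"tx":0,"ty":0,"tz":-0.8,"spin":0,"claw":1},{"tx":0,"ty":0,"tz":-0.8,"spin":0,"claw":1},{"tx":0.9,"ty":0,"tz":-0.2,"spin":0,"claw":1},{"tx":0.9,"ty":0,"tz":0,"spin":0,"claw":1},{"tx":0.9,"ty":0,"tz":0,"spin":0,"claw":1},{"tx":0.9,"ty":0,"tz":0,"spin":0,"claw":1},{"tx":0,"ty":0,"tz":0,"spin":0,"claw":1}]'
python3 - <<'E'
from h import *
a=shot('wrist','w4.png');b=shot('top','t4.png');s=shot('scene','s4.png')
cv2.imwrite('pics/c4.png',np.hstack([cv2.resize(s[100:310,150:420,::-1],(430,334)),cv2.resize(b[100:290,150:345,::-1],(347,334))]))
E
```

```text
time_s: 16.55
tool_pos: [0.6265, 0.1773, 0.2441]
tool_rot: [-180.0, -0.1, 83.9]
force: [0.4, 0.1, -0.7]
grip_width: 0.0006
grasp_force: 0.0
```

View pics/c4.png

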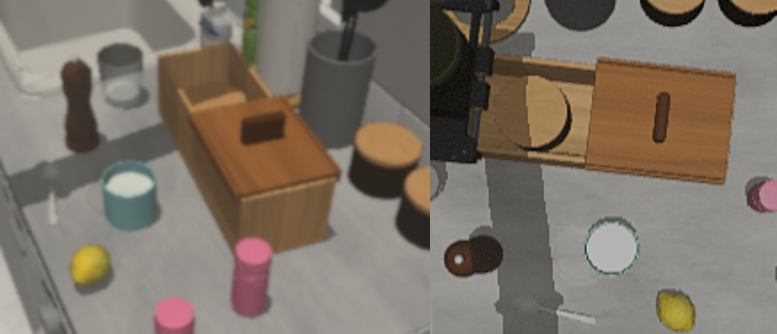

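The cover lies flush over the -y end with the compartment covered, the mill is standing where it was, and the arm is clear.

```bash
python3 -c "
from cell import env
print(env.sign_off())"
```

```text
the job is handed in; nothing more can be done
None
```

The job is handed in at about 17 s of robot time: the jar was set upright in the compartment and released, the cover was pushed over it until it met its end stop, and the pepper mill was left untouched; no verdict came back at sign-off.

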